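# Fetch the roller bracket from the back of the pegged shelf

### The job

The green roller bracket is at the back of the plywood shelf: move the two tall parts standing in front of it onto the black rubber mat, then lift the bracket out and stand it on its base in the blue job tray. Then put the two parts back upright exactly where each of them stood, and leave everything else as it is. Set each thing down, do not drop it or knock it over.

Things in the scene. Friction and masses are not known exactly. Their poses are not given: they have to be found in the camera images.
- canister: Grey plastic screw-top canister part-filled with steel hex bolts, white label band, 0.5 to 0.8 kg. Stands upright, 136 mm tall, 80 mm across up to 108 mm above its foot; above that is the narrower part to grip from above: the dark round screw cap, 54 mm across and 28 mm high (108 to 136 mm above the foot). Origin: centre of its underside; z up.
- spring_hub: Chrome tension spring hub, a coil between two round flanges, 0.5 to 0.7 kg. Stands upright, 136 mm tall, 80 mm across up to 108 mm above its foot; above that is the narrower part to grip from above: a plain round neck, 36 mm across and 28 mm high (108 to 136 mm above the foot). Origin: centre of its underside; z up.
- wheel_pair: Pair of red nylon guide wheels on one steel axle, stood on end, 0.4 to 0.6 kg. Stands upright, 136 mm tall, 80 mm across up to 108 mm above its foot; above that is the narrower part to grip from above: the axle stub, 24 mm across and 28 mm high (108 to 136 mm above the foot). Origin: centre of its underside; z up.
- bracket: Green cast aluminium roller bracket, 0.28 kg. Base plate 56 (its x) by 100 (its y) by 8 mm; on it a 10 mm web across y and mid-way a round shaft boss, diameter 40, 26 mm long along x, axis 34 mm above the underside: grip it by its end faces (close along x). Origin: centre of underside; z up. Back row; the two parts in its way stand 76 mm before it, 50 mm to either side; the third 150 mm aside.
- pillow_block: Yellow pillow-block bearing, 32 by 86 mm foot, 52 mm tall, stands beside the bracket in the back row; not to be disturbed. Origin: centre of its underside.
- shelf: Low fixed birch plywood shelf, 210 (x) by 328 mm (y). Board top 40 mm above its origin; side cheeks 70 mm high; dowel pegs 12 mm thick, 40 mm above the board, along the front (x = -95 mm) and back edge (x = 88 mm). Three front places at x = -40, y = -100, 0, 100 mm, two back places at x = 36, y = -50, 50 mm. Origin: centre of underside, on the bench; x points away from the robot at yaw 0.
- mat: Black ribbed rubber mat on the bench, fixed, 240 mm (x) by 140 mm (y), 4 mm thick: the side area. Either to the left or right of the shelf. Origin: centre of its underside.
- tray: Blue plastic job tray, fixed, open on top, 210 mm (x) by 150 mm (y) outside, walls 35 mm high and 4 mm thick, floor 4 mm thick. On the other side of the shelf from the mat. Origin: centre of its underside.
- wrench: Steel wrench, 150 mm long, lying on the bench between robot and shelf; not to be disturbed. Origin: middle of its underside.
- grease_tin: White grease tin with orange band and black lid, 68 mm across, 62 mm tall, on the bench between robot and shelf; not to be disturbed. Origin: centre of its underside.

How it is judged (in metres and radians):
On the way, in this order (a step that is already met when the one before it is completed fails the run):
1. what stood in front of the bracket stands upright and released on the mat, the bracket not yet moved (distance of bracket from where it was at the start of the episode below 0.02 m and horizontal distance between each of canister, spring_hub, wheel_pair and bracket above 0.135 m and ((x of canister in the frame of mat between -0.12 and 0.12 m and y of canister in the frame of mat between -0.07 and 0.07 m and z of canister in the frame of mat between 0 and 0.009 m and angle between canister's own z axis and vertical below 0.1 rad and linear speed of canister below 0.03 m/s and contact force between the fingers and canister below 0.1 N) or (distance of canister from where it was at the start of the episode below 0.015 m and angle between canister's own z axis and vertical below 0.1 rad and linear speed of canister below 0.03 m/s and contact force between the fingers and canister below 0.1 N)) and ((x of spring_hub in the frame of mat between -0.12 and 0.12 m and y of spring_hub in the frame of mat between -0.07 and 0.07 m and z of spring_hub in the frame of mat between 0 and 0.009 m and angle between spring_hub's own z axis and vertical below 0.1 rad and linear speed of spring_hub below 0.03 m/s and contact force between the fingers and spring_hub below 0.1 N) or (distance of spring_hub from where it was at the start of the episode below 0.015 m and angle between spring_hub's own z axis and vertical below 0.1 rad and linear speed of spring_hub below 0.03 m/s and contact force between the fingers and spring_hub below 0.1 N)) and ((x of wheel_pair in the frame of mat between -0.12 and 0.12 m and y of wheel_pair in the frame of mat between -0.07 and 0.07 m and z of wheel_pair in the frame of mat between 0 and 0.009 m and angle between wheel_pair's own z axis and vertical below 0.1 rad and linear speed of wheel_pair below 0.03 m/s and contact force between the fingers and wheel_pair below 0.1 N) or (distance of wheel_pair from where it was at the start of the episode below 0.015 m and angle between wheel_pair's own z axis and vertical below 0.1 rad and linear speed of wheel_pair below 0.03 m/s and contact force between the fingers and wheel_pair below 0.1 N))), for 0.2 s.
2. the bracket stands on its base in the job tray, released (x of bracket in the frame of tray between -0.09 and 0.09 m and y of bracket in the frame of tray between -0.06 and 0.06 m and z of bracket in the frame of tray between 0 and 0.01 m and angle between bracket's own z axis and vertical below 0.1 rad and linear speed of bracket below 0.03 m/s and contact force between the fingers and bracket below 0.1 N), for 0.2 s.
At the end, for the whole second after the job is handed in: The bracket stands on its base inside the tray (underside within 10 mm of the tray's, tilt under 0.1 rad), the canister, spring hub and wheel pair each stand upright within 15 mm of where they stood at the start, the pillow block within 15 mm of its start; all released and at rest (all of step 2 and distance of each of canister, spring_hub, wheel_pair, pillow_block from where it was at the start of the episode below 0.015 m and angle between each of canister, spring_hub, wheel_pair's own z axis and vertical below 0.1 rad and linear speed of each of canister, spring_hub, wheel_pair below 0.03 m/s and contact force between the fingers and canister below 0.1 N and contact force between the fingers and spring_hub below 0.1 N and contact force between the fingers and wheel_pair below 0.1 N); the robot touches nothing.
It fails at once if the pillow block, the wrench or the grease tin is disturbed (moved over 20 mm) (distance of any of pillow_block, wrench, grease_tin from where it was at the start of the episode above 0.02 m).
It fails at once if the canister, spring hub, wheel pair or bracket is knocked over (tilted over 0.6 rad) (angle between any of canister, spring_hub, wheel_pair, bracket's own z axis and vertical above 0.6 rad).
It fails at once if one of them is dropped or thrown (over 0.6 m/s while not held) ((linear speed of canister above 0.6 m/s and contact force between the fingers and canister below 0.1 N) or (linear speed of spring_hub above 0.6 m/s and contact force between the fingers and spring_hub below 0.1 N) or (linear speed of wheel_pair above 0.6 m/s and contact force between the fingers and wheel_pair below 0.1 N) or (linear speed of bracket above 0.6 m/s and contact force between the fingers and bracket below 0.1 N)).
It also fails if it takes over 128 s, if anything falls off the work surface, if the arm or the gripper's body presses on something with over 40 N, if the wrist force passes 120 N, or if a joint passes its speed limit or range.

### The arm

A 6-joint arm with a two-finger parallel gripper is mounted at the origin on the work surface. World frame = base frame: x ahead of the robot, y to its left, z up, the work surface at z = 0. Lengths are in mm, angles in rad, forces in N, time in s.
With the tool pointing down it reaches from about 350 to 875 mm from the base axis. Payload 4.2 kg.
Tool frame: the origin (TCP) lies between the finger pads; the fingertips stand 25 mm ahead of it and the grasp point (between the pads) lies 6 mm ahead of it; z points along the fingers, y is the line along which they close (so a half turn about z gives the same grasp; the last joint's range is limited). The gripper opens to 85 mm and grips with 20 to 120 N. Pads are 22 mm wide; open, the fingers measure 114 mm over their backs; the gripper's body (76 mm by 85 mm) begins 54 mm behind the grasp point. The pads swing forward as they close: fully open they stand 13 mm farther back than shut.
Start: joints at [-0.949, 0.385, 0.008, 0, -1.194, -0.259], TCP at [221.822, -584.289, 256.312] pointing down, gripper open.
Joint ranges: [-3.14, 3.14], [-1.21, 2.06], [-1.07, 1.41], [-3.16, 2.05], [-2.99, -0.16], [-3.1, 3.1]. Speed limits (rad/s): [2.79, 2.79, 3.14, 3.14, 3.14, 3.14].

### API

Orientations are given as a unit quaternion [x, y, z, w].
In Python, from bench import arm gives the robot as it stands.
- The arm moves only by the shell command python3 -m pendant 'ROWS'. ROWS is JSON, a list of rows, each a list of 7 numbers: the shift along the tool's x, y, z in m, then the turn, a rotation vector about the tool's x, y, z in degrees, then the finger opening in m, from 0 to 0.0854. In form: [[x, y, z, wx, wy, wz, fingers], ...]. A call has 1 to 12 rows; each row shifts and turns the commanded pose from where the row before left it, along the tool's axes as they then stand; what a row does not reach is not made up. A row lasts 1/10 s, in which the tool goes at most 50 mm and 8.59 degrees, less where a joint would pass 70% of its speed; a pose out of reach is approached as far as the arm can. A call is refused whole if a number of a shift passes 0.05 or a number of a turn 8.59, either way. A call with a gripper value outside its range is refused whole. The fingers move at their own pace and stop on an object; the grip force is fixed at half the most. Time passes only in rows, so rows that do not move let the fingers close. It gives the time, the measured TCP pose, the force, the opening and the grip force at its end, in the units of the state.
- arm.read_state(): the state, without advancing time (a new reading comes with each control period).
- arm.get_image(name): name is "side" or "top"; returns a dict with "image" (400x640x3 uint8, red, green, blue), "fx", "fy", "cx", "cy" (pixels), "xyz" and "rotation" of the camera in the world. Camera axes: x right, y down, z forward; pixel columns grow to the right and rows downward; lengths in mm; the calibration is good to about 2 mm. A picture is of the moment at which its call begins. There is no depth.
- arm.job_done(): hands the job in; it is judged then, once.
The state is a dict: "clock": time; "joints": joint angles; "joint_vel": joint speeds; "joint_efforts": joint torques, N m; "position": TCP position; "ee_rot": TCP orientation; "contact_force": force on the tool from outside, world axes, zero at the start; "wrist_torque": the same for the moment, N m; "gripper_width": finger opening in mm; "grasp_force": force on a finger pad.
Only numpy, scipy, OpenCV 4.12 (cv2) and the standard library are available. Lean on these libraries where they do the work, as an engineer would, in place of code of your own. Each camera call takes 0.05 s, during which the arm holds its last target. There are 200 camera calls.

## Working session

There is one attempt and no reset: what is moved stays moved. The work goes in short steps, Python scripts to look and compute and a shell command to move; the robot and the scene stay as the last step left them, time stands still between calls to the robot, and variables do not carry over. Pictures are saved under pics/ and viewed, at most 14 in all, crops included, and the job is handed in when it is done.

```bash
mkdir -p pics; cat > h.py <<'E'
import numpy as np, cv2
from bench import arm
def snap(n,name):
    d=arm.get_image(n); cv2.imwrite(f'pics/{name}.png',d['image'][:,:,::-1]); np.save(f'pics/{name}.npy',{k:v for k,v in d.items() if k!='image'},allow_pickle=True); return d
def R(d):
    r=np.array(d['rotation'],float)
    if r.shape==(4,):
        from scipy.spatial.transform import Rotation as S; r=S.from_quat(r).as_matrix()
    return r
def ray(d,u,v,z):
    w=R(d)@np.array([(u-d['cx'])/d['fx'],(v-d['cy'])/d['fy'],1]); c=np.array(d['xyz'],float)
    return c+w*(z-c[2])/w[2]
def proj(d,p):
    q=R(d).T@(np.array(p,float)-np.array(d['xyz'],float)); return [d['fx']*q[0]/q[2]+d['cx'],d['fy']*q[1]/q[2]+d['cy']]
def load(name): return np.load(f'pics/{name}.npy',allow_pickle=True).item()
E
python3 - <<'E'
from h import *
for n in('side','top'):
    d=snap(n,n+'0'); print({k:v for k,v in d.items() if k!='image'})
print(arm.read_state())
E
```

```text
{'fx': 470.06660464580114, 'fy': 470.06660464580114, 'cx': 314.22460932601723, 'cy': 202.6518668617044, 'xyz': array([188.40489502, 626.12417588, 684.94488848]), 'rotation': array([-0.21158391,  0.8898807 , -0.39044547,  0.10438832])}
{'fx': 378.73711341262407, 'fy': 378.73711341262407, 'cx': 317.42985363450015, 'cy': 197.6879031696382, 'xyz': array([345.1927955 ,   2.08941261, 791.55768388]), 'rotation': array([-0.65000508,  0.75234748, -0.07939528,  0.07185445])}
{'clock': 0.1, 'joints': array([-9.49390488e-01,  3.85484307e-01,  6.75458624e-03, -3.82640857e-04,
       -1.19396996e+00, -2.58605154e-01]), 'joint_vel': array([-0.00120493, -0.0009667 ,  0.00256718,  0.00207508,  0.0006378 ,
       -0.00050733]), 'joint_efforts': array([ 2.92238028e-04, -3.93318379e+01,  1.88929063e+01,  4.19797003e+00,
       -2.61330017e-03,  1.69550424e-05]), 'position': array([ 221.65642285, -583.88098817,  255.3327781 ]), 'ee_rot': array([-1.80337619e-01,  9.83604293e-01,  9.36773010e-04, -2.44469370e-04]), 'contact_force': array([-0.16708521, -0.09153458,  0.29658846]), 'wrist_torque': array([-0.01054694, -0.01139283,  0.00430853]), 'grasp_force': 0.0, 'gripper_width': 85.55946190972956}
```

View pics/top0.png

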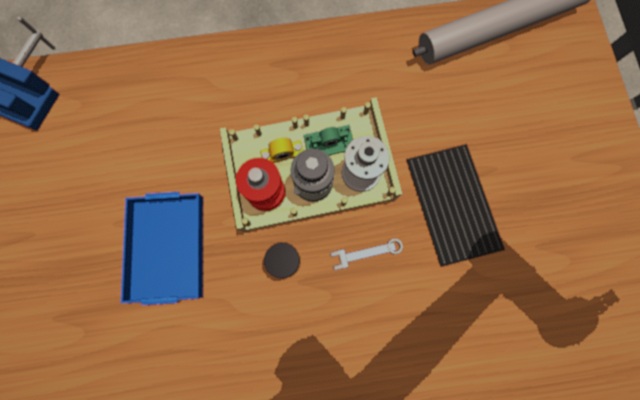

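View pics/side0.png

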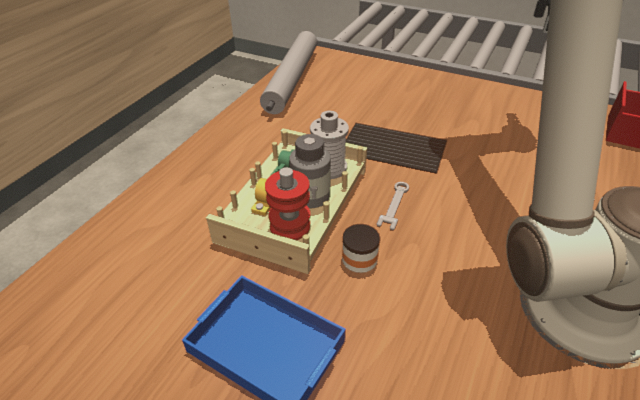

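The top view shows the wheel pair (red, 257,178), canister (313,165) and spring hub (368,152) in front. The bracket is behind at (328,138), the tray on the left and the mat on the right. So the canister and spring hub have to move. I'll enlarge the shelf in both views.

```bash
python3 - <<'E'
import cv2
i=cv2.imread('pics/top0.png')[90:240,210:410]; cv2.imwrite('pics/tc.png',cv2.resize(i,None,fx=4,fy=4,interpolation=cv2.INTER_CUBIC))
i=cv2.imread('pics/side0.png')[100:280,200:380]; cv2.imwrite('pics/sc.png',cv2.resize(i,None,fx=3.3333,fy=3.3333,interpolation=cv2.INTER_CUBIC))
E
```

```text
(no output)
```

View pics/tc.png

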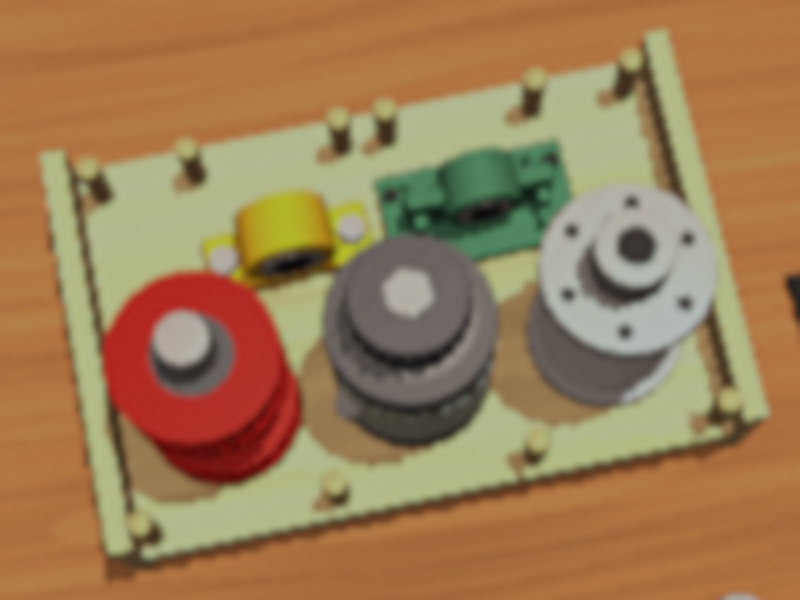

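View pics/sc.png

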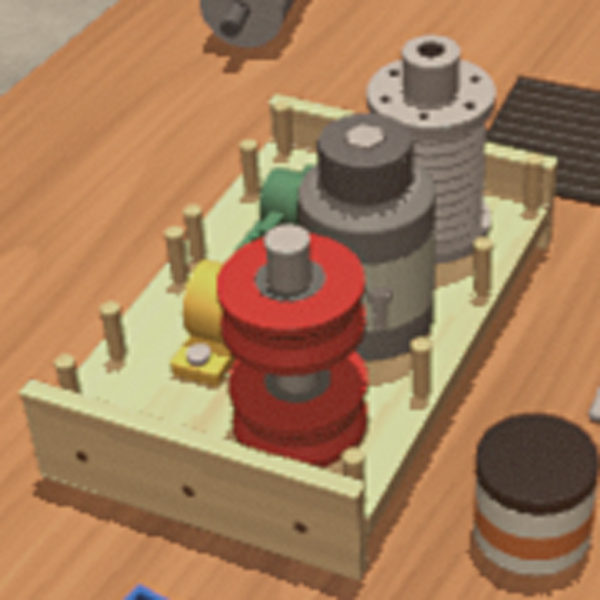

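Read off the enlarged views: the cap top is at crop (410,295) top and (365,136) side, the neck at (637,244) and (432,48), and the axle at (181,338) and (288,240). The bracket plate corners are at (376,180), (560,143) and (572,240). Next I compute the poses.

```bash
cat > m.py <<'E'
from h import *
from scipy.optimize import least_squares
T,S=load('top0'),load('side0')
t=lambda x,y:(210+(x+.5)/4-.5,90+(y+.5)/4-.5); s=lambda x,y:(200+(x+.5)/3.3333-.5,100+(y+.5)/3.3333-.5)
for n,a,b in(('can',t(410,295),s(365,136)),('hub',t(637,244),s(432,48)),('whl',t(181,338),s(288,240))):
    r=least_squares(lambda p:np.r_[np.subtract(proj(T,p),a),np.subtract(proj(S,p),b)],[550,0,170])
    print(n,r.x.round(1),'cost',round(r.cost,2),'top@176',ray(T,*a,176)[:2].round(1),'side@176',ray(S,*b,176)[:2].round(1))
pts=[]
for y,q in zip((148,50,-50,-148),((141,523),(335,485),(537,440),(728,400))): pts.append((None,-95,y,80,t(*q)))
C=[((42,155),105,164),((107,553),-105,164),((668,33),105,-164),((767,412),-105,-164)]
f=lambda p:np.concatenate([np.subtract(proj(T,[p[0]+np.cos(p[2])*x-np.sin(p[2])*y,p[1]+np.sin(p[2])*x+np.cos(p[2])*y,70]),t(*q)) for q,x,y in C])
r=least_squares(f,[600,0,.2]);p=r.x;print('shelf',p.round(3),r.fun.round(1))
W=lambda x,y:np.round([p[0]+np.cos(p[2])*x-np.sin(p[2])*y,p[1]+np.sin(p[2])*x+np.cos(p[2])*y],1)
for q in((-40,-100),(-40,0),(-40,100),(36,-50)):print(q,W(*q))
b=[ray(T,*t(*q),48)[:2] for q in((376,180),(560,143),(572,240))];b=np.array(b)
print('br',b.round(1),'c',((b[0]+b[2])/2).round(1),'yaw edge',np.arctan2(*(b[0]-b[1])[::-1])-np.pi/2,np.linalg.norm(b[0]-b[1]),np.linalg.norm(b[1]-b[2]))
m=np.array([ray(T,*q,4)[:2] for q in((407,158),(467,146),(503,249),(441,265))]);print('mat',m.round(),m.mean(0).round(1))
m=np.array([ray(T,*q,35)[:2] for q in((125,197),(203,194),(203,298),(122,302))]);print('tray',m.round(),m.mean(0).round(1))
E
python3 m.py
```

```text
can [539.2 -13.7 177.8] cost 0.49 top@176 [538.6 -14. ] side@176 [542.  -16.1]
hub [ 546.5 -112.7  178.2] cost 0.03 top@176 [ 547.  -113.2] side@176 [ 548.4 -115.9]
whl [534.3  84.3 175.7] cost 0.02 top@176 [534.   84.2] side@176 [534.4  84.6]
shelf [ 5.79675e+02 -1.16250e+01  6.30000e-02] [-0.5 -0.6 -0.1  0.4 -0.2 -1.   0.7  1. ]
(-40, -100) [ 546.  -113.9]
(-40, 0) [539.8 -14.1]
(-40, 100) [533.5  85.7]
(36, -50) [618.7 -59.3]
br [[ 643.4   -8.7]
 [ 649.7 -106.9]
 [ 596.  -104.4]] c [619.7 -56.5] yaw edge 0.0636458327037508 98.39558221884933 53.75358766342516
mat [[ 575. -224.]
 [ 582. -360.]
 [ 353. -382.]
 [ 339. -249.]] [ 462.2 -303.6]
tray [[568. 372.]
 [551. 213.]
 [344. 230.]
 [360. 386.]] [455.6 300.1]
```

```bash
cat >> h.py <<'E'
def delta(x,y,z,yaw=None):
    "tool-axis shift (m) to bring TCP to x,y,z mm; yaw = wanted world angle of tool y"
    from scipy.spatial.transform import Rotation as S
    s=arm.read_state(); r=S.from_quat(s['ee_rot']).as_matrix()
    print('t',round(s['clock'],2),'pos',s['position'].round(1),'yang',np.degrees(np.arctan2(r[1,1],r[0,1])).round(2),'tilt',r[:,2].round(4),'w',round(s['gripper_width'],1),'g',round(s['grasp_force'],1),'F',s['contact_force'].round(1),'j6',s['joints'][[0,5]].round(2))
    print('delta m',(r.T@(np.array([x,y,z])-s['position'])/1000).round(4))
E
python3 -m pendant '[[0,0,0,0,0,-8.1,0.0854],[0,0,0,0,0,-8.1,0.0854],[0,0,0,0,0,-8.1,0.0854],[0,0,0,0,0,-8.1,0.0854],[0,0,0,0,0,-8.1,0.0854],[0,0,0,0,0,-8.1,0.0854],[0,0,0,0,0,-8.1,0.0854],[0,0,0,0,0,-8.1,0.0854],[0,0,0,0,0,-8.0,0.0854],[0,0,0,0,0,0,0.0854],[0,0,0,0,0,0,0.0854]]'
python3 -c "
from h import *;delta(546.4,-113.5,255)"
```

```text
clock: 1.2
position: [221.7, -584.1, 255.9]
ee_rot: [0.728, -0.686, -0.0, -0.0]
contact_force: [-0.5, 0.7, -0.1]
gripper_width: 85.4
grasp_force: 0.0
t 1.2 pos [ 221.7 -584.1  255.9] yang -176.59 tilt [-4.e-04  7.e-04 -1.e+00] w 85.4 g 0.0 F [-0.5  0.7 -0.1] j6 [-0.95  1.01]
delta m [-0.4505 -0.3521  0.0011]
```

```bash

python3 -m pendant '[[-0.03,-0.0235,0,0,0,0,0.07],[-0.03,-0.0235,0,0,0,0,0.07],[-0.03,-0.0235,0,0,0,0,0.07],[-0.03,-0.0235,0,0,0,0,0.07],[-0.03,-0.0235,0,0,0,0,0.07],[-0.03,-0.0235,0,0,0,0,0.07],[-0.03,-0.0235,0,0,0,0,0.07],[-0.03,-0.0235,0,0,0,0,0.07],[-0.03,-0.0235,0,0,0,0,0.07],[-0.03,-0.0235,0,0,0,0,0.07],[-0.03,-0.0235,0,0,0,0,0.07],[-0.03,-0.0235,0,0,0,0,0.07]]' >/dev/null
python3 -m pendant '[[-0.03,-0.0235,0,0,0,0,0.07],[-0.03,-0.0235,0,0,0,0,0.07],[-0.0305,-0.023,0,0,0,0,0.07],[0,0,0,0,0,0,0.07],[0,0,0,0,0,0,0.07],[0,0,0,0,0,0,0.07]]' >/dev/null
python3 -c "
from h import *;delta(546.4,-113.5,175)"
```

```text
t 3.0 pos [ 544.5 -113.   256.2] yang -176.5 tilt [-6.e-04 -0.e+00 -1.e+00] w 69.9 g 0.0 F [ 0.2 -1.   0. ] j6 [ 0.09 -0.03]
delta m [ 0.0006 -0.002   0.0812]
```

```bash

python3 -m pendant '[[0,-0.002,0.015,0,0,0,0.065],[0,0,0.015,0,0,0,0.065],[0,0,0.015,0,0,0,0.065],[0,0,0.015,0,0,0,0.065],[0,0,0.01,0,0,0,0.065],[0,0,0.006,0,0,0,0.065],[0,0,0.004,0,0,0,0.065],[0,0,0,0,0,0,0.065],[0,0,0,0,0,0,0.065]]'
python3 - <<'E'
from h import *
delta(546.4,-113.5,175)
d=snap('side','s1'); t=snap('top','t1')
a=cv2.resize(d['image'][90:230,260:420],None,fx=2.5,fy=2.5,interpolation=2); b=cv2.resize(t['image'][90:230,300:460],None,fx=2.5,fy=2.5,interpolation=2)
cv2.imwrite('pics/c1.png',np.hstack([a,b])[:,:,::-1])
E
```

```text
clock: 3.9
position: [547.3, -112.6, 176.9]
ee_rot: [0.729, -0.685, 0.0, -0.0]
contact_force: [0.2, -0.2, 0.3]
gripper_width: 65.0
grasp_force: 0.0
t 3.9 pos [ 547.3 -112.6  176.9] yang -176.42 tilt [ 1.1e-03 -1.0e-04 -1.0e+00] w 65.0 g 0.0 F [ 0.2 -0.2  0.3] j6 [ 0.09 -0.02]
delta m [0.0008 0.0009 0.0019]
```

View pics/c1.png

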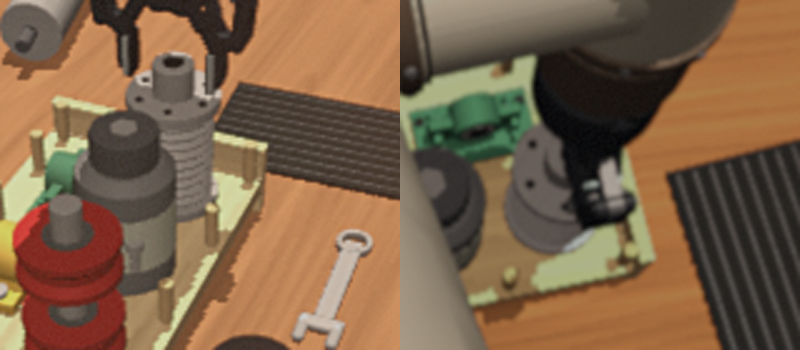

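The fingers straddle the neck evenly, so I close.

```bash

python3 -m pendant '[[0,0,0,0,0,0,0.05],[0,0,0.001,0,0,0,0.04],[0,0,0,0,0,0,0.03],[0,0,0,0,0,0,0.02],[0,0,0,0,0,0,0.02],[0,0,0,0,0,0,0.02],[0,0,0,0,0,0,0.02],[0,0,0,0,0,0,0.02]]'
python3 -c "
from h import *;delta(546.4,-113.5,175)"
```

```text
clock: 4.8
position: [546.7, -112.6, 175.6]
ee_rot: [0.729, -0.685, -0.0, 0.0]
contact_force: [-4.2, 0.7, 5.8]
gripper_width: 34.7
grasp_force: 60.2
t 4.8 pos [ 546.7 -112.6  175.6] yang -176.41 tilt [-5.e-04 -2.e-04 -1.e+00] w 34.7 g 60.2 F [-4.2  0.7  5.8] j6 [ 0.09 -0.02]
delta m [0.0009 0.0004 0.0006]
```

```bash

python3 -m pendant '[[0,0,-0.005,0,0,0,0.02],[0,0,-0.012,0,0,0,0.02],[0,0,-0.015,0,0,0,0.02],[0,0,-0.015,0,0,0,0.02],[0,0,-0.013,0,0,0,0.02],[0,0,-0.006,0,0,0,0.02],[0,0,0,0,0,0,0.02]]'
python3 -m pendant '[[0.005,0.001,0,0,0,0,0.02],[0.012,0.0025,0,0,0,0,0.02],[0.02,0.004,0,0,0,0,0.02],[0.024,0.005,0,0,0,0,0.02],[0.024,0.005,0,0,0,0,0.02],[0.024,0.005,0,0,0,0,0.02],[0.024,0.005,0,0,0,0,0.02],[0.024,0.0045,0,0,0,0,0.02],[0.015,0.003,0,0,0,0,0.02],[0.0105,0.0015,0,0,0,0,0.02],[0,0,0,0,0,0,0.02],[0,0,0,0,0,0,0.02]]'
python3 -c "
from h import *;delta(522,-297,139.6);snap('side','s2')"
```

```text
clock: 5.5
position: [547.2, -112.4, 241.7]
ee_rot: [0.729, -0.685, 0.0, -0.001]
contact_force: [1.0, 0.3, -7.5]
gripper_width: 33.9
grasp_force: 60.8
clock: 6.7
position: [521.8, -296.6, 241.0]
ee_rot: [0.729, -0.685, -0.0, -0.0]
contact_force: [0.1, -0.6, -6.9]
gripper_width: 34.2
grasp_force: 60.8
t 6.7 pos [ 521.8 -296.6  241. ] yang -176.42 tilt [-5.e-04  7.e-04 -1.e+00] w 34.2 g 60.8 F [ 0.1 -0.6 -6.9] j6 [-0.25  0.31]
delta m [ 0.0005 -0.0002  0.1014]
```

View pics/s2.png

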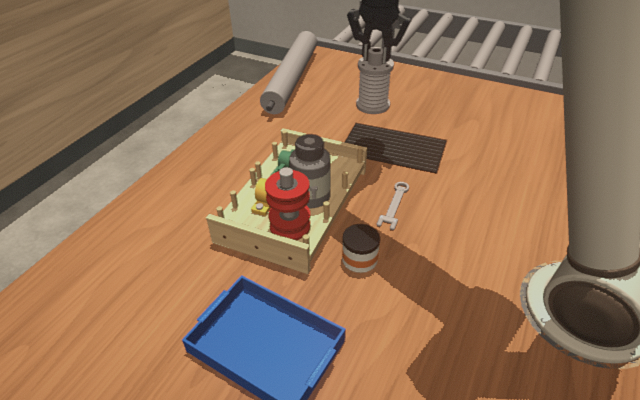

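The hub hangs upright at (374,85) above the mat. I lower it 96 mm first, then creep down onto the mat.

```bash

python3 -m pendant '[[0,0,0.01,0,0,0,0.02],[0,0,0.02,0,0,0,0.02],[0,0,0.02,0,0,0,0.02],[0,0,0.02,0,0,0,0.02],[0,0,0.014,0,0,0,0.02],[0,0,0.008,0,0,0,0.02],[0,0,0.004,0,0,0,0.02],[0,0,0.002,0,0,0,0.02],[0,0,0.0005,0,0,0,0.02],[0,0,0,0,0,0,0.02]]'
python3 -m pendant '[[0,0,0.001,0,0,0,0.02],[0,0,0.001,0,0,0,0.02],[0,0,0,0,0,0,0.02]]'
```

```text
clock: 7.75
position: [522.4, -297.1, 143.6]
ee_rot: [0.729, -0.685, 0.001, -0.0]
contact_force: [0.6, -0.3, -6.8]
gripper_width: 34.1
grasp_force: 60.7
clock: 8.05
position: [521.8, -297.0, 140.8]
ee_rot: [0.729, -0.685, -0.0, -0.0]
contact_force: [-0.4, -0.5, -6.5]
gripper_width: 34.5
grasp_force: 60.7
```

```bash

python3 -m pendant '[[0,0,0.001,0,0,0,0.02],[0,0,0.0005,0,0,0,0.02],[0,0,0,0,0,0,0.02]]'
python3 -m pendant '[[0,0,0.0005,0,0,0,0.02],[0,0,0.0005,0,0,0,0.02],[0,0,0,0,0,0,0.02]]'
```

```text
clock: 8.35
position: [522.0, -297.1, 139.8]
ee_rot: [0.729, -0.685, 0.0, 0.0]
contact_force: [-1.3, -0.5, -4.4]
gripper_width: 34.6
grasp_force: 61.2
clock: 8.65
position: [522.1, -297.2, 139.7]
ee_rot: [0.729, -0.684, 0.001, 0.0]
contact_force: [-3.1, 1.3, 4.5]
gripper_width: 34.1
grasp_force: 61.6
```

```bash

python3 -m pendant '[[0,0,0,0,0,0,0.04],[0,0,0,0,0,0,0.05],[0,0,0,0,0,0,0.07],[0,0,0,0,0,0,0.07],[0,0,-0.01,0,0,0,0.0854],[0,0,-0.02,0,0,0,0.0854],[0,0,-0.03,0,0,0,0.0854],[0,0,-0.03,0,0,0,0.0854],[0,0,-0.025,0,0,0,0.0854],[0,0,0,0,0,0,0.0854]]'
python3 -c "
from h import *;delta(539.8,-14.3,255)
d=snap('side','s3'); t=snap('top','t3')
cv2.imwrite('pics/c3.png',cv2.resize(np.hstack([d['image'][80:200,280:480],t['image'][120:240,380:580]]),None,fx=2,fy=2)[:,:,::-1])"
```

```text
clock: 9.65
position: [523.9, -297.9, 258.9]
ee_rot: [0.729, -0.684, 0.005, -0.002]
contact_force: [0.0, -0.4, 0.7]
gripper_width: 85.3
grasp_force: 0.0
t 9.65 pos [ 523.9 -297.9  258.9] yang -176.37 tilt [ 0.0093 -0.0041 -0.9999] w 85.3 g 0.0 F [ 0.  -0.4  0.7] j6 [-0.25  0.31]
delta m [-0.2821 -0.0337  0.0029]
```

View pics/c3.png

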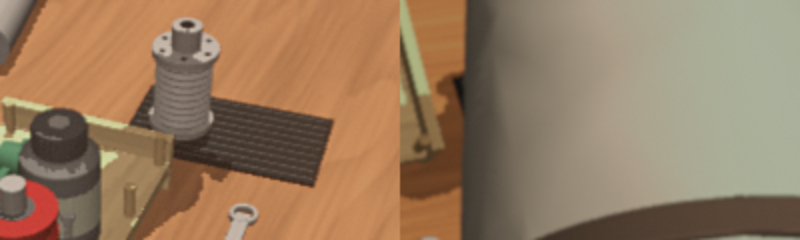

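```bash

python3 -m pendant '[[-0.01,-0.001,0,0,0,0,0.0854],[-0.02,-0.003,0,0,0,0,0.0854],[-0.03,-0.004,0,0,0,0,0.0854],[-0.035,-0.004,0,0,0,0,0.0854],[-0.035,-0.004,0,0,0,0,0.0854],[-0.035,-0.004,0,0,0,0,0.0854],[-0.035,-0.004,0,0,0,0,0.0854],[-0.035,-0.004,0,0,0,0,0.0854],[-0.025,-0.003,0,0,0,0,0.0854],[-0.022,-0.0027,0,0,0,0,0.0854],[0,0,0,0,0,0,0.0854],[0,0,0,0,0,0,0.0854]]'
python3 -c "
from h import *;delta(539.8,-14.3,173)
d=load('side0');s=load('s3')
u=lambda x,y:(280+(x+.5)/2-.5,80+(y+.5)/2-.5)
print(ray(s,*u(186,25),140).round(1))"
```

```text
clock: 10.95
position: [537.3, -12.9, 252.4]
ee_rot: [0.729, -0.684, -0.001, 0.001]
contact_force: [0.3, -0.5, 0.0]
gripper_width: 85.2
grasp_force: 0.0
t 10.95 pos [537.3 -12.9 252.4] yang -176.34 tilt [-2.1e-03 -5.0e-04 -1.0e+00] w 85.2 g 0.0 F [ 0.3 -0.5  0. ] j6 [ 0.28 -0.21]
delta m [ 0.0015 -0.0026  0.0794]
[ 524.4 -296.   140. ]
```

```bash

python3 -m pendant '[[0.001,-0.0026,0.01,0,0,0,0.0854],[0,0,0.018,0,0,0,0.0854],[0,0,0.018,0,0,0,0.0854],[0,0,0.014,0,0,0,0.0854],[0,0,0.01,0,0,0,0.0854],[0,0,0.006,0,0,0,0.0854],[0,0,0.003,0,0,0,0.0854],[0,0,0,0,0,0,0.0854],[0,0,0,0,0,0,0.07],[0,0,0,0,0,0,0.06],[0,0,0,0,0,0,0.05],[0,0,0,0,0,0,0.035]]'
python3 -m pendant '[[0,0,0,0,0,0,0.035],[0,0,0,0,0,0,0.035],[0,0,0,0,0,0,0.035],[0,0,0,0,0,0,0.035]]'
python3 -c "
from h import *;delta(402,-310,137)"
```

```text
clock: 12.15
position: [540.4, -14.3, 175.3]
ee_rot: [0.729, -0.685, 0.0, -0.0]
contact_force: [-4.0, -0.6, 5.3]
gripper_width: 52.4
grasp_force: 62.7
clock: 12.55
position: [540.4, -14.3, 175.3]
ee_rot: [0.729, -0.685, 0.0, -0.0]
contact_force: [-3.7, 0.7, 5.7]
gripper_width: 52.5
grasp_force: 62.7
t 12.55 pos [540.4 -14.3 175.3] yang -176.4 tilt [ 3.e-04 -2.e-04 -1.e+00] w 52.5 g 62.7 F [-3.7  0.7  5.7] j6 [ 0.27 -0.21]
delta m [0.2864 0.1567 0.0383]
```

```bash

python3 -m pendant '[[0,0,-0.005,0,0,0,0.035],[0,0,-0.012,0,0,0,0.035],[0,0,-0.015,0,0,0,0.035],[0,0,-0.015,0,0,0,0.035],[0,0,-0.013,0,0,0,0.035],[0,0,-0.006,0,0,0,0.035],[0,0,0,0,0,0,0.035]]'
python3 -m pendant '[[0.006,0.003,0,0,0,0,0.035],[0.016,0.009,0,0,0,0,0.035],[0.024,0.013,0,0,0,0,0.035],[0.024,0.013,0,0,0,0,0.035],[0.024,0.013,0,0,0,0,0.035],[0.024,0.013,0,0,0,0,0.035],[0.024,0.013,0,0,0,0,0.035],[0.024,0.013,0,0,0,0,0.035],[0.024,0.013,0,0,0,0,0.035],[0.024,0.013,0,0,0,0,0.035],[0.024,0.013,0,0,0,0,0.035],[0.024,0.013,0,0,0,0,0.035]]'
python3 -m pendant '[[0.016,0.01,0,0,0,0,0.035],[0.0084,0.0047,0,0,0,0,0.035],[0,0,0,0,0,0,0.035],[0,0,0,0,0,0,0.035]]'
python3 -c "
from h import *;delta(402,-310,139.3)"
```

```text
clock: 13.25
position: [540.7, -14.1, 240.7]
ee_rot: [0.729, -0.685, 0.0, -0.001]
contact_force: [0.4, 1.1, -8.2]
gripper_width: 52.2
grasp_force: 64.6
clock: 14.45
position: [413.0, -286.0, 239.6]
ee_rot: [0.729, -0.685, -0.001, 0.0]
contact_force: [0.1, -0.2, -6.7]
gripper_width: 52.5
grasp_force: 64.5
clock: 14.85
position: [401.8, -309.7, 240.0]
ee_rot: [0.729, -0.685, -0.0, -0.0]
contact_force: [-0.6, -0.5, -6.5]
gripper_width: 52.2
grasp_force: 64.5
t 14.85 pos [ 401.8 -309.7  240. ] yang -176.44 tilt [-4.e-04  6.e-04 -1.e+00] w 52.2 g 64.5 F [-0.6 -0.5 -6.5] j6 [-0.34  0.4 ]
delta m [ 0.0004 -0.0002  0.1007]
```

```bash

python3 -m pendant '[[0,0,0.01,0,0,0,0.035],[0,0,0.02,0,0,0,0.035],[0,0,0.02,0,0,0,0.035],[0,0,0.02,0,0,0,0.035],[0,0,0.014,0,0,0,0.035],[0,0,0.008,0,0,0,0.035],[0,0,0.004,0,0,0,0.035],[0,0,0.002,0,0,0,0.035],[0,0,0.001,0,0,0,0.035],[0,0,0,0,0,0,0.035]]'
python3 -m pendant '[[0,0,0.001,0,0,0,0.035],[0,0,0.0005,0,0,0,0.035],[0,0,0,0,0,0,0.035]]'
```

```text
clock: 15.85
position: [402.5, -310.0, 141.8]
ee_rot: [0.729, -0.685, 0.001, -0.0]
contact_force: [0.3, 0.2, -6.7]
gripper_width: 52.3
grasp_force: 64.5
clock: 16.15
position: [402.1, -309.9, 139.9]
ee_rot: [0.729, -0.685, 0.0, -0.0]
contact_force: [-0.0, -0.2, -6.6]
gripper_width: 52.7
grasp_force: 64.5
```

```bash

python3 -m pendant '[[0,0,0.0005,0,0,0,0.035],[0,0,0.0005,0,0,0,0.035],[0,0,0,0,0,0,0.035]]'
python3 -m pendant '[[0,0,0.0005,0,0,0,0.035],[0,0,0.0003,0,0,0,0.035],[0,0,0,0,0,0,0.035]]'
```

```text
clock: 16.45
position: [402.2, -310.1, 139.4]
ee_rot: [0.729, -0.685, 0.0, 0.0]
contact_force: [-0.7, 0.0, -3.5]
gripper_width: 52.2
grasp_force: 64.9
clock: 16.75
position: [402.2, -310.3, 139.3]
ee_rot: [0.729, -0.684, 0.001, 0.0]
contact_force: [-4.2, 1.1, 5.5]
gripper_width: 52.4
grasp_force: 65.6
```

Touched down. I release, rise and check.

```bash

python3 -m pendant '[[0,0,0,0,0,0,0.058],[0,0,0,0,0,0,0.07],[0,0,0,0,0,0,0.0854],[0,0,0,0,0,0,0.0854],[0,0,-0.01,0,0,0,0.0854],[0,0,-0.02,0,0,0,0.0854],[0,0,-0.03,0,0,0,0.0854],[0,0,-0.03,0,0,0,0.0854],[0,0,-0.02,0,0,0,0.07],[0,0,0,0,0,0,0.06],[0,0,0,0,0,0,0.045]]'
python3 - <<'E'
from h import *
delta(619.3,-58,250)
d=snap('side','s4')
cv2.imwrite('pics/c4.png',cv2.resize(d['image'][80:230,250:470],None,fx=3,fy=3)[:,:,::-1])
E
```

```text
clock: 17.85
position: [402.1, -309.7, 248.4]
ee_rot: [0.729, -0.685, 0.0, -0.0]
contact_force: [0.2, 0.2, 0.0]
gripper_width: 47.0
grasp_force: 0.0
t 17.85 pos [ 402.1 -309.7  248.4] yang -176.42 tilt [ 1.2e-03  1.0e-04 -1.0e+00] w 47.0 g 0.0 F [0.2 0.2 0. ] j6 [-0.34  0.4 ]
delta m [-0.2376 -0.2325 -0.0013]
```

View pics/c4.png

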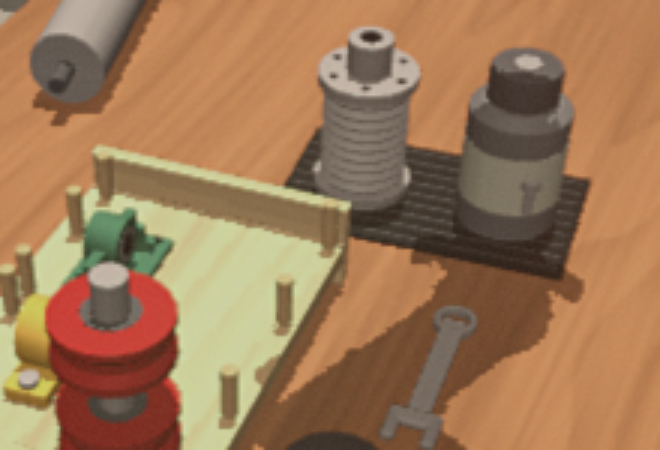

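Both parts stand on the mat, and the bracket's front boss face is visible at crop (127,240). I move above the bracket.

```bash

python3 -m pendant '[[-0.01,-0.01,0,0,0,0,0.045],[-0.02,-0.02,0,0,0,0,0.045],[-0.025,-0.0245,0,0,0,0,0.045],[-0.025,-0.0245,0,0,0,0,0.045],[-0.025,-0.0245,0,0,0,0,0.045],[-0.025,-0.0245,0,0,0,0,0.045],[-0.025,-0.0245,0,0,0,0,0.045],[-0.025,-0.0245,0,0,0,0,0.045],[-0.025,-0.0245,0,0,0,0,0.045],[-0.0226,-0.02,0,0,0,0,0.045],[-0.01,-0.01,0,0,0,0,0.045],[0,0,0,0,0,0,0.045]]'
python3 -m pendant '[[0,0,0,0,0,0,0.045],[0,0,0,0,0,0,0.045]]'>/dev/null
python3 - <<'E'
from h import *
s=load('s4');b=np.array(ray(s,250+127/3,80+240/3,74)[:2]);print('front face',b.round(1),'boss c',(b+13*np.array([.998,.063])).round(1))
delta(619.3,-58,80)
d=snap('side','s5')
cv2.imwrite('pics/c5.png',cv2.resize(d['image'][80:230,220:380],None,fx=3.5,fy=3.5,interpolation=2)[:,:,::-1])
E
```

```text
clock: 19.1
position: [618.9, -56.5, 246.3]
ee_rot: [0.73, -0.684, -0.001, 0.001]
contact_force: [0.0, -1.7, -0.4]
gripper_width: 44.9
grasp_force: 0.0
front face [611.5 -64.6] boss c [624.5 -63.8]
t 19.3 pos [617.5 -59.1 247.9] yang -176.47 tilt [-8.e-04 -1.e-04 -1.e+00] w 44.9 g 0.0 F [0.4 0.  0.1] j6 [ 0.17 -0.1 ]
delta m [-0.001  -0.002   0.1679]
```

View pics/c5.png

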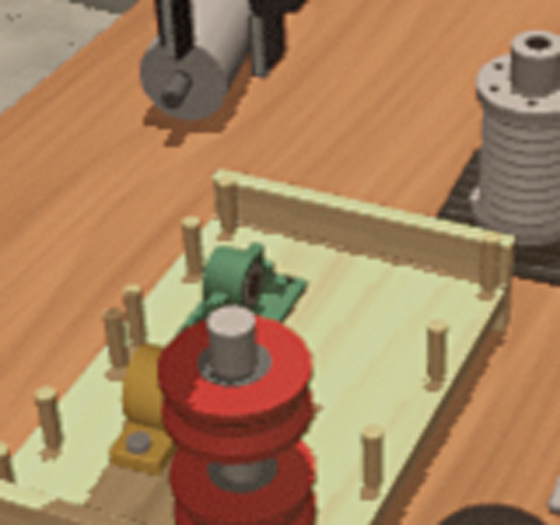

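```bash

python3 -m pendant '[[0.001,-0.003,0.01,0,0,0,0.045],[0,0,0.02,0,0,0,0.045],[0,0,0.025,0,0,0,0.045],[0,0,0.025,0,0,0,0.045],[0,0,0.025,0,0,0,0.045],[0,0,0.02,0,0,0,0.045],[0,0,0.015,0,0,0,0.045],[0,0,0.01,0,0,0,0.045],[0,0,0.005,0,0,0,0.045],[0,0,0,0,0,0,0.045],[0,0,0,0,0,0,0.045]]'
python3 - <<'E'
from h import *
delta(620.5,-60,80)
d=snap('side','s6');t=snap('top','t6')
cv2.imwrite('pics/c6.png',np.hstack([cv2.resize(d['image'][110:210,240:360],None,fx=4,fy=4,interpolation=2),cv2.resize(t['image'][80:205,260:360],None,fx=3.2,fy=3.2,interpolation=2)])[:,:,::-1])
E
```

```text
clock: 20.45
position: [621.8, -59.2, 93.7]
ee_rot: [0.729, -0.685, 0.001, -0.0]
contact_force: [0.3, 0.2, -0.0]
gripper_width: 45.2
grasp_force: 0.0
t 20.45 pos [621.8 -59.2  93.7] yang -176.41 tilt [ 0.0014  0.     -1.    ] w 45.2 g 0.0 F [ 0.3  0.2 -0. ] j6 [ 0.16 -0.1 ]
delta m [0.0008 0.0014 0.0137]
```

View pics/c6.png

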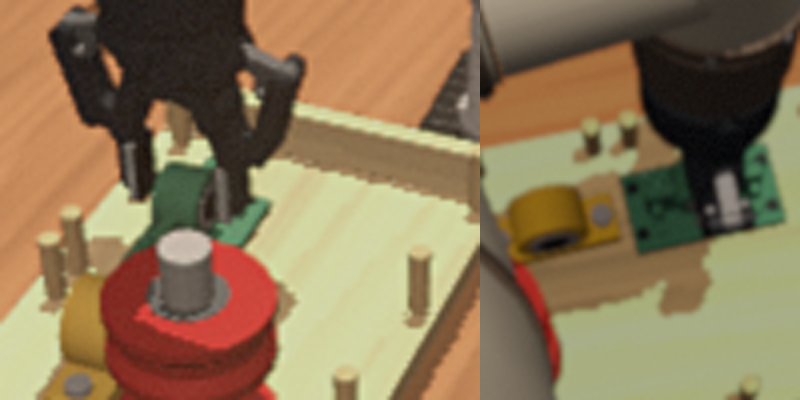

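```bash
python3 - <<'E'
from h import *
t=load('t6');f=lambda x,y:(260+(x-480+.5)/3.2-.5,80+(y+.5)/3.2-.5)
for q in((622,175),(635,253),(783,225),(768,145)):print(ray(t,*f(*q),48)[:2].round(1))
print('finger',ray(t,*f(728,215),75)[:2].round(1), 'finger tip predicted px of TCP-front', proj(t,[597,-61,72]), f(728,225))
s=load('s6');print('TCP tip in side', proj(s,[597,-61,70]),proj(s,[644,-58,70]),'boss face ctr pred',proj(s,[606.5,-59,74]))
E
```

```text
[643.9  -9.7]
[589.9 -10.6]
[ 594.7 -107.7]
[ 650.5 -107.1]
finger [597.1 -70.9] finger tip predicted px of TCP-front [np.float64(332.18497011530496), np.float64(148.1094705027416)] (337.15625, 149.96875)
TCP tip in side [np.float64(297.5197643433114), np.float64(164.2038563879276)] [np.float64(277.8596269973192), np.float64(159.19433115203583)] boss face ctr pred [np.float64(293.0883951599847), np.float64(162.049028294222)]
```

```bash

python3 -m pendant '[[0,0.0015,0.004,0,0,0,0.045],[0,0,0.004,0,0,0,0.045],[0,0,0.002,0,0,0,0.045],[0,0,0,0,0,0,0.045],[0,0,0,0,0,0,0.035],[0,0,0,0,0,0,0.03],[0,0,0,0,0,0,0.025],[0,0,0,0,0,0,0.015],[0,0,0,0,0,0,0.015],[0,0,0,0,0,0,0.015]]'
python3 -m pendant '[[0,0,-0.005,0,0,0,0.015],[0,0,-0.01,0,0,0,0.015],[0,0,-0.01,0,0,0,0.015],[0,0,0,0,0,0,0.015],[0,0,0,0,0,0,0.015]]'
```

```text
clock: 21.55
position: [620.4, -59.1, 83.5]
ee_rot: [0.729, -0.685, 0.001, -0.0]
contact_force: [1.3, 0.5, 1.1]
gripper_width: 25.2
grasp_force: 59.2
clock: 22.05
position: [619.8, -59.1, 108.4]
ee_rot: [0.729, -0.685, 0.0, -0.0]
contact_force: [-0.1, -0.0, -2.9]
gripper_width: 25.2
grasp_force: 59.0
```

```bash

python3 -m pendant '[[0,0,-0.01,0,0,0,0.015],[0,0,-0.02,0,0,0,0.015],[0,0,-0.025,0,0,0,0.015],[0,0,-0.025,0,0,0,0.015],[0,0,-0.025,0,0,0,0.015],[0,0,-0.02,0,0,0,0.015],[0,0,-0.015,0,0,0,0.015],[0,0,-0.005,0,0,0,0.015],[0,0,0,0,0,0,0.015],[0,0,0,0,0,0,0.015]]'
python3 - <<'E'
from h import *
delta(455.6,300,52)
d=snap('side','s7')
E
```

```text
clock: 23.05
position: [619.2, -59.1, 251.9]
ee_rot: [0.729, -0.685, -0.001, 0.001]
contact_force: [-0.8, -0.5, -3.1]
gripper_width: 24.9
grasp_force: 59.1
t 23.05 pos [619.2 -59.1 251.9] yang -176.43 tilt [-2.1e-03  2.0e-04 -1.0e+00] w 24.9 g 59.1 F [-0.8 -0.5 -3.1] j6 [ 0.16 -0.1 ]
delta m [-0.3685  0.1405  0.2003]
```

View pics/s7.png

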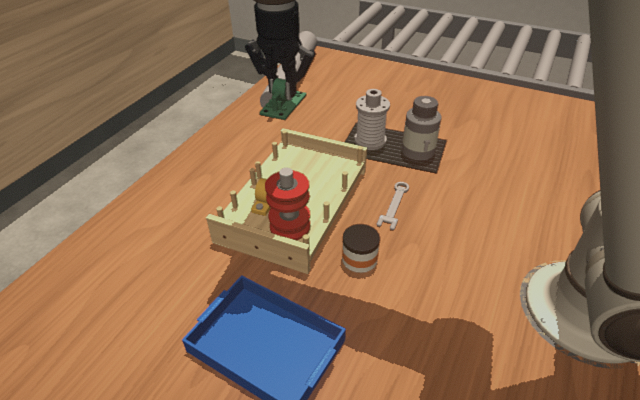

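```bash

python3 -m pendant '[[-0.008,0.003,0,0,0,0,0.015],[-0.018,0.007,0,0,0,0,0.015],[-0.028,0.0107,0,0,0,0,0.015],[-0.028,0.0107,0,0,0,0,0.015],[-0.028,0.0107,0,0,0,0,0.015],[-0.028,0.0107,0,0,0,0,0.015],[-0.028,0.0107,0,0,0,0,0.015],[-0.028,0.0107,0,0,0,0,0.015],[-0.028,0.0107,0,0,0,0,0.015],[-0.028,0.0107,0,0,0,0,0.015],[-0.028,0.0107,0,0,0,0,0.015],[-0.028,0.0107,0,0,0,0,0.015]]' >/dev/null
python3 -m pendant '[[-0.028,0.0107,0,0,0,0,0.015],[-0.022,0.008,0,0,0,0,0.015],[-0.0125,0.0048,0,0,0,0,0.015],[0,0,0,0,0,0,0.015],[0,0,0.01,0,0,0,0.015],[0,0,0.02,0,0,0,0.015],[0,0,0.03,0,0,0,0.015],[0,0,0.03,0,0,0,0.015],[0,0,0.02,0,0,0,0.015],[0,0,0.01,0,0,0,0.015],[0,0,0,0,0,0,0.015],[0,0,0,0,0,0,0.015]]'
python3 - <<'E'
from h import *
delta(455.6,300,47.5)
d=snap('side','s8')
cv2.imwrite('pics/c8.png',cv2.resize(d['image'][230:400,150:400],None,fx=2.5,fy=2.5,interpolation=2)[:,:,::-1])
E
```

```text
clock: 25.5
position: [457.3, 299.8, 133.7]
ee_rot: [0.729, -0.685, 0.0, -0.001]
contact_force: [1.0, 0.7, -2.7]
gripper_width: 25.4
grasp_force: 59.1
t 25.5 pos [457.3 299.8 133.7] yang -176.43 tilt [ 1.2e-03  7.0e-04 -1.0e+00] w 25.4 g 59.1 F [ 1.   0.7 -2.7] j6 [ 0.88 -0.82]
delta m [-0.0002  0.0018  0.0862]
```

View pics/c8.png

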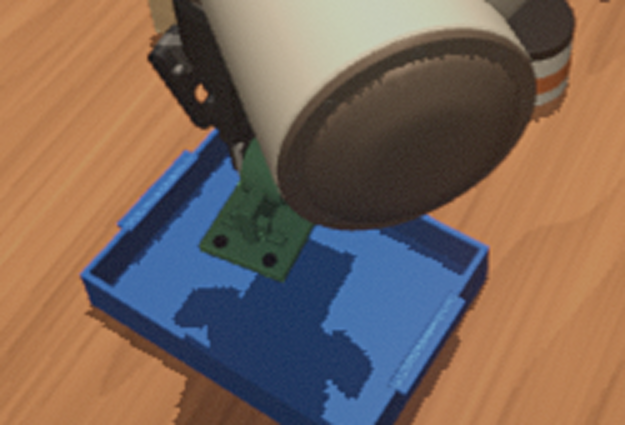

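```bash

python3 -m pendant '[[0,0.001,0.01,0,0,0,0.015],[0,0,0.02,0,0,0,0.015],[0,0,0.02,0,0,0,0.015],[0,0,0.015,0,0,0,0.015],[0,0,0.01,0,0,0,0.015],[0,0,0.005,0,0,0,0.015],[0,0,0.002,0,0,0,0.015],[0,0,0,0,0,0,0.015],[0,0,0,0,0,0,0.015]]'
python3 -m pendant '[[0,0,0.001,0,0,0,0.015],[0,0,0.001,0,0,0,0.015],[0,0,0,0,0,0,0.015]]'
```

```text
clock: 26.45
position: [455.9, 300.2, 51.7]
ee_rot: [0.729, -0.685, 0.0, -0.001]
contact_force: [0.6, -0.1, -2.4]
gripper_width: 25.7
grasp_force: 59.2
clock: 26.75
position: [455.6, 299.7, 49.1]
ee_rot: [0.729, -0.685, -0.0, -0.0]
contact_force: [-0.5, -0.3, -2.6]
gripper_width: 25.4
grasp_force: 59.2
```

```bash

python3 -m pendant '[[0,0,0.001,0,0,0,0.015],[0,0,0.0005,0,0,0,0.015],[0,0,0,0,0,0,0.015]]'
python3 -m pendant '[[0,0,0.0005,0,0,0,0.015],[0,0,0.0003,0,0,0,0.015],[0,0,0,0,0,0,0.015]]'
```

```text
clock: 27.05
position: [455.6, 299.7, 47.5]
ee_rot: [0.729, -0.685, 0.0, 0.0]
contact_force: [0.2, 0.6, -2.8]
gripper_width: 25.4
grasp_force: 59.2
clock: 27.35
position: [455.6, 299.8, 47.4]
ee_rot: [0.729, -0.685, 0.0, -0.0]
contact_force: [-3.6, -1.9, 5.9]
gripper_width: 25.2
grasp_force: 60.3
```

```bash

python3 -m pendant '[[0,0,0,0,0,0,0.032],[0,0,0,0,0,0,0.045],[0,0,0,0,0,0,0.055],[0,0,0,0,0,0,0.055],[0,0,-0.01,0,0,0,0.055],[0,0,-0.025,0,0,0,0.055],[0,0,-0.035,0,0,0,0.055],[0,0,-0.04,0,0,0,0.07],[0,0,-0.04,0,0,0,0.0854],[0,0,-0.04,0,0,0,0.0854],[0,0,-0.015,0,0,0,0.0854],[0,0,0,0,0,0,0.0854]]'
python3 - <<'E'
from h import *
delta(402.2,-310.1,250)
d=snap('side','s9')
E
```

```text
clock: 28.55
position: [456.5, 300.6, 255.7]
ee_rot: [0.729, -0.684, 0.0, -0.004]
contact_force: [0.2, 0.6, -0.7]
gripper_width: 85.8
grasp_force: 0.0
t 28.55 pos [456.5 300.6 255.7] yang -176.39 tilt [ 0.0055  0.0056 -1.    ] w 85.8 g 0.0 F [ 0.2  0.6 -0.7] j6 [ 0.88 -0.82]
delta m [0.6061 0.0927 0.002 ]
```

View pics/s9.png

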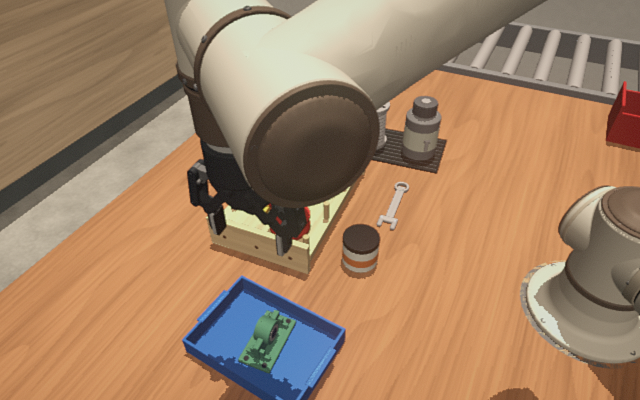

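```bash

python3 -m pendant '[[0.015,0.002,0,0,0,0,0.0854],[0.03,0.0045,0,0,0,0,0.0854],[0.036,0.0055,0,0,0,0,0.0854],[0.036,0.0055,0,0,0,0,0.0854],[0.036,0.0055,0,0,0,0,0.0854],[0.036,0.0055,0,0,0,0,0.0854],[0.036,0.0055,0,0,0,0,0.0854],[0.036,0.0055,0,0,0,0,0.0854],[0.036,0.0055,0,0,0,0,0.0854],[0.036,0.0055,0,0,0,0,0.0854],[0.036,0.0055,0,0,0,0,0.0854],[0.036,0.0055,0,0,0,0,0.0854]]'
python3 -m pendant '[[0.036,0.0055,0,0,0,0,0.0854],[0.036,0.0055,0,0,0,0,0.0854],[0.036,0.0055,0,0,0,0,0.0854],[0.036,0.0055,0,0,0,0,0.0854],[0.035,0.0055,0,0,0,0,0.0854],[0.022,0.003,0,0,0,0,0.0854],[0,0,0,0,0,0,0.0854],[0,0,0,0,0,0,0.0854],[0,0,0,0,0,0,0.0854]]'
python3 -c "
from h import *;delta(402.2,-310.1,139.3)"
```

```text
clock: 29.8
position: [417.6, -110.2, 250.2]
ee_rot: [0.729, -0.685, -0.001, 0.001]
contact_force: [0.8, -0.1, -0.1]
gripper_width: 85.5
grasp_force: 0.0
clock: 30.7
position: [401.0, -310.0, 251.0]
ee_rot: [0.729, -0.684, -0.001, 0.0]
contact_force: [-0.1, -0.1, -0.8]
gripper_width: 85.4
grasp_force: 0.0
t 30.7 pos [ 401. -310.  251.] yang -176.39 tilt [-1.6e-03  9.0e-04 -1.0e+00] w 85.4 g 0.0 F [-0.1 -0.1 -0.8] j6 [-0.34  0.4 ]
delta m [ 0.0003 -0.0014  0.1117]
```

```bash

python3 -m pendant '[[0,-0.0012,0.015,0,0,0,0.0854],[0,0,0.025,0,0,0,0.0854],[0,0,0.025,0,0,0,0.0854],[0,0,0.02,0,0,0,0.0854],[0,0,0.015,0,0,0,0.0854],[0,0,0.0075,0,0,0,0.0854],[0,0,0.004,0,0,0,0.0854],[0,0,0,0,0,0,0.0854],[0,0,0,0,0,0,0.07],[0,0,0,0,0,0,0.06],[0,0,0,0,0,0,0.05],[0,0,0,0,0,0,0.035]]'
python3 -m pendant '[[0,0,0,0,0,0,0.035],[0,0,0,0,0,0,0.035],[0,0,0,0,0,0,0.035]]'
python3 -c "
from h import *;delta(402.2,-310.1,139.3)"
python3 -m pendant '[[0,0,-0.005,0,0,0,0.035],[0,0,-0.015,0,0,0,0.035],[0,0,-0.02,0,0,0,0.035],[0,0,-0.02,0,0,0,0.035],[0,0,-0.02,0,0,0,0.035],[0,0,-0.015,0,0,0,0.035],[0,0,-0.006,0,0,0,0.035],[0,0,0,0,0,0,0.035],[0,0,0,0,0,0,0.035]]'
python3 -c "
from h import *;delta(540.4,-14.3,175.3)"
```

```text
clock: 31.9
position: [402.7, -311.0, 141.4]
ee_rot: [0.729, -0.685, 0.0, 0.0]
contact_force: [-3.4, -0.0, 6.0]
gripper_width: 52.7
grasp_force: 62.2
clock: 32.2
position: [402.6, -311.0, 141.3]
ee_rot: [0.729, -0.685, 0.0, 0.0]
contact_force: [-2.9, 0.1, 4.6]
gripper_width: 52.1
grasp_force: 62.2
t 32.2 pos [ 402.6 -311.   141.3] yang -176.41 tilt [ 2.e-04 -6.e-04 -1.e+00] w 52.1 g 62.2 F [-2.9  0.1  4.6] j6 [-0.34  0.4 ]
delta m [-0.0009  0.0004  0.002 ]
clock: 33.1
position: [402.0, -310.1, 239.6]
ee_rot: [0.729, -0.685, -0.002, 0.0]
contact_force: [0.6, 0.4, -7.2]
gripper_width: 51.9
grasp_force: 64.8
t 33.1 pos [ 402.  -310.1  239.6] yang -176.45 tilt [-0.0026  0.0021 -1.    ] w 51.9 g 64.8 F [ 0.6  0.4 -7.2] j6 [-0.34  0.4 ]
delta m [-0.2865 -0.1566  0.0646]
```

```bash

python3 -m pendant '[[-0.006,-0.003,0,0,0,0,0.035],[-0.016,-0.009,0,0,0,0,0.035],[-0.024,-0.013,0,0,0,0,0.035],[-0.024,-0.013,0,0,0,0,0.035],[-0.024,-0.013,0,0,0,0,0.035],[-0.024,-0.013,0,0,0,0,0.035],[-0.024,-0.013,0,0,0,0,0.035],[-0.024,-0.013,0,0,0,0,0.035],[-0.024,-0.013,0,0,0,0,0.035],[-0.024,-0.013,0,0,0,0,0.035],[-0.024,-0.013,0,0,0,0,0.035],[-0.024,-0.013,0,0,0,0,0.035]]' >/dev/null
python3 -m pendant '[[-0.016,-0.01,0,0,0,0,0.035],[-0.008,-0.0045,0,0,0,0,0.035],[0,0,0,0,0,0,0.035],[0,0,0,0,0,0,0.035],[0,0,0,0,0,0,0.035]]'
python3 -c "
from h import *;delta(540.4,-14.8,178)"
```

```text
clock: 34.8
position: [540.5, -16.4, 241.1]
ee_rot: [0.728, -0.685, -0.0, 0.0]
contact_force: [0.1, -0.2, -8.3]
gripper_width: 52.3
grasp_force: 64.6
t 34.8 pos [540.5 -16.4 241.1] yang -176.48 tilt [-9.e-04 -3.e-04 -1.e+00] w 52.3 g 64.6 F [ 0.1 -0.2 -8.3] j6 [ 0.27 -0.21]
delta m [-0.0017 -0.      0.0631]
```

```bash

python3 -m pendant '[[-0.0015,0,0.01,0,0,0,0.035],[0,0,0.015,0,0,0,0.035],[0,0,0.015,0,0,0,0.035],[0,0,0.01,0,0,0,0.035],[0,0,0.005,0,0,0,0.035],[0,0,0.003,0,0,0,0.035],[0,0,0.002,0,0,0,0.035],[0,0,0,0,0,0,0.035],[0,0,0,0,0,0,0.035]]'
python3 -m pendant '[[0,0,0.001,0,0,0,0.035],[0,0,0.001,0,0,0,0.035],[0,0,0,0,0,0,0.035]]'
```

```text
clock: 35.7
position: [541.4, -13.9, 181.7]
ee_rot: [0.729, -0.685, 0.0, -0.0]
contact_force: [-0.1, 0.3, -7.1]
gripper_width: 52.1
grasp_force: 64.7
clock: 36.0
position: [541.0, -14.0, 179.1]
ee_rot: [0.729, -0.685, -0.0, 0.0]
contact_force: [0.9, -0.3, -6.6]
gripper_width: 52.2
grasp_force: 64.7
```

```bash

python3 -m pendant '[[0,0,0.001,0,0,0,0.035],[0,0,0.0005,0,0,0,0.035],[0,0,0,0,0,0,0.035]]'
python3 -m pendant '[[0,0,0.0005,0,0,0,0.035],[0,0,0.0003,0,0,0,0.035],[0,0,0,0,0,0,0.035]]'
```

```text
clock: 36.3
position: [541.0, -14.0, 177.6]
ee_rot: [0.729, -0.685, -0.0, 0.0]
contact_force: [-0.5, 0.2, -7.0]
gripper_width: 52.4
grasp_force: 64.7
clock: 36.6
position: [541.1, -14.1, 177.5]
ee_rot: [0.729, -0.685, 0.0, -0.0]
contact_force: [-1.6, -0.6, -1.6]
gripper_width: 52.1
grasp_force: 64.7
```

```bash

python3 -m pendant '[[0,0,0.0004,0,0,0,0.035],[0,0,0,0,0,0,0.035]]'
python3 -m pendant '[[0,0,0,0,0,0,0.058],[0,0,0,0,0,0,0.07],[0,0,0,0,0,0,0.0854],[0,0,0,0,0,0,0.0854],[0,0,-0.01,0,0,0,0.0854],[0,0,-0.02,0,0,0,0.0854],[0,0,-0.03,0,0,0,0.0854],[0,0,-0.02,0,0,0,0.08],[0,0,0,0,0,0,0.07],[0,0,0,0,0,0,0.07]]'
python3 -c "
from h import *;delta(522,-297.1,255)"
```

```text
clock: 36.8
position: [541.1, -14.1, 177.5]
ee_rot: [0.729, -0.685, 0.0, -0.0]
contact_force: [-3.7, -0.4, 1.3]
gripper_width: 52.1
grasp_force: 65.3
clock: 37.8
position: [541.1, -13.9, 257.0]
ee_rot: [0.729, -0.685, 0.0, -0.001]
contact_force: [0.4, -0.3, -1.3]
gripper_width: 70.1
grasp_force: 0.0
t 37.8 pos [541.1 -13.9 257. ] yang -176.42 tilt [ 1.2e-03  8.0e-04 -1.0e+00] w 70.1 g 0.0 F [ 0.4 -0.3 -1.3] j6 [ 0.27 -0.21]
delta m [0.2815 0.0367 0.0018]
```

Now the hub.

```bash

python3 -m pendant '[[0.01,0.0015,0,0,0,0,0.065],[0.02,0.003,0,0,0,0,0.065],[0.03,0.004,0,0,0,0,0.065],[0.035,0.0045,0,0,0,0,0.065],[0.035,0.0045,0,0,0,0,0.065],[0.035,0.0045,0,0,0,0,0.065],[0.035,0.0045,0,0,0,0,0.065],[0.035,0.0045,0,0,0,0,0.065],[0.025,0.003,0,0,0,0,0.065],[0.0215,0.0027,0,0,0,0,0.065],[0,0,0,0,0,0,0.065],[0,0,0,0,0,0,0.065]]' >/dev/null
python3 -m pendant '[[0,0,0,0,0,0,0.065],[0,0,0,0,0,0,0.065]]'
python3 -c "
from h import *;delta(522,-297.1,139.7)"
```

```text
clock: 39.2
position: [522.1, -296.5, 256.4]
ee_rot: [0.729, -0.684, -0.0, 0.0]
contact_force: [-0.1, -0.4, 0.3]
gripper_width: 64.8
grasp_force: 0.0
t 39.2 pos [ 522.1 -296.5  256.4] yang -176.35 tilt [-4.e-04  2.e-04 -1.e+00] w 64.8 g 0.0 F [-0.1 -0.4  0.3] j6 [-0.25  0.31]
delta m [0.0006 0.     0.1167]
```

```bash

python3 -m pendant '[[0.0005,0,0.015,0,0,0,0.065],[0,0,0.025,0,0,0,0.065],[0,0,0.025,0,0,0,0.065],[0,0,0.02,0,0,0,0.065],[0,0,0.015,0,0,0,0.065],[0,0,0.008,0,0,0,0.065],[0,0,0.006,0,0,0,0.065],[0,0,0.002,0,0,0,0.065],[0,0,0,0,0,0,0.055],[0,0,0,0,0,0,0.045],[0,0,0,0,0,0,0.035],[0,0,0,0,0,0,0.02]]'
python3 -m pendant '[[0,0,0,0,0,0,0.02],[0,0,0,0,0,0,0.02],[0,0,0,0,0,0,0.02]]'
python3 -m pendant '[[0,0,-0.005,0,0,0,0.02],[0,0,-0.015,0,0,0,0.02],[0,0,-0.02,0,0,0,0.02],[0,0,-0.02,0,0,0,0.02],[0,0,-0.02,0,0,0,0.02],[0,0,-0.015,0,0,0,0.02],[0,0,-0.006,0,0,0,0.02],[0,0,0,0,0,0,0.02],[0,0,0,0,0,0,0.02]]'
python3 -c "
from h import *;delta(546.7,-112.6,177)"
```

```text
clock: 40.4
position: [522.1, -297.9, 141.5]
ee_rot: [0.729, -0.685, 0.0, -0.0]
contact_force: [-2.9, -0.2, 3.7]
gripper_width: 34.4
grasp_force: 59.7
clock: 40.7
position: [522.1, -298.0, 141.5]
ee_rot: [0.729, -0.685, 0.0, 0.0]
contact_force: [-2.6, 0.8, 5.0]
gripper_width: 34.1
grasp_force: 59.8
clock: 41.6
position: [521.3, -297.2, 239.5]
ee_rot: [0.729, -0.685, -0.002, 0.0]
contact_force: [0.2, -0.6, -7.4]
gripper_width: 34.4
grasp_force: 61.0
t 41.6 pos [ 521.3 -297.2  239.5] yang -176.44 tilt [-0.0031  0.002  -1.    ] w 34.4 g 61.0 F [ 0.2 -0.6 -7.4] j6 [-0.25  0.31]
delta m [-0.1825 -0.037   0.0628]
```

```bash

python3 -m pendant '[[-0.005,-0.001,0,0,0,0,0.02],[-0.012,-0.0025,0,0,0,0,0.02],[-0.02,-0.004,0,0,0,0,0.02],[-0.024,-0.005,0,0,0,0,0.02],[-0.024,-0.005,0,0,0,0,0.02],[-0.024,-0.005,0,0,0,0,0.02],[-0.024,-0.005,0,0,0,0,0.02],[-0.024,-0.0045,0,0,0,0,0.02],[-0.015,-0.003,0,0,0,0,0.02],[-0.01,-0.0015,0,0,0,0,0.02],[0,0,0,0,0,0,0.02],[0,0,0,0,0,0,0.02]]' >/dev/null
python3 -m pendant '[[0,0,0,0,0,0,0.02],[0,0,0,0,0,0,0.02]]' >/dev/null
python3 -c "
from h import *;delta(546.7,-113.2,177.4)"
```

```text
t 43.0 pos [ 547.  -114.6  241.4] yang -176.49 tilt [-3.e-04 -1.e-04 -1.e+00] w 34.0 g 60.9 F [-0.4 -0.8 -7.4] j6 [ 0.08 -0.02]
delta m [-0.0014  0.0002  0.064 ]
```

```bash

python3 -m pendant '[[-0.001,0,0.01,0,0,0,0.02],[0,0,0.015,0,0,0,0.02],[0,0,0.015,0,0,0,0.02],[0,0,0.01,0,0,0,0.02],[0,0,0.005,0,0,0,0.02],[0,0,0.003,0,0,0,0.02],[0,0,0.002,0,0,0,0.02],[0,0,0,0,0,0,0.02],[0,0,0,0,0,0,0.02]]'
python3 -m pendant '[[0,0,0.001,0,0,0,0.02],[0,0,0.001,0,0,0,0.02],[0,0,0.001,0,0,0,0.02],[0,0,0,0,0,0,0.02]]'
```

```text
clock: 43.9
position: [547.4, -112.8, 182.1]
ee_rot: [0.729, -0.685, 0.0, -0.0]
contact_force: [0.7, 0.2, -6.3]
gripper_width: 34.3
grasp_force: 60.7
clock: 44.3
position: [546.9, -112.8, 178.3]
ee_rot: [0.729, -0.685, -0.0, 0.0]
contact_force: [-0.1, 0.5, -7.2]
gripper_width: 33.9
grasp_force: 60.7
```

```bash

python3 -m pendant '[[0,0,0.0005,0,0,0,0.02],[0,0,0.0005,0,0,0,0.02],[0,0,0,0,0,0,0.02]]'
python3 -m pendant '[[0,0,0.0004,0,0,0,0.02],[0,0,0,0,0,0,0.02]]'
```

```text
clock: 44.6
position: [547.1, -112.9, 177.7]
ee_rot: [0.729, -0.685, 0.0, -0.0]
contact_force: [-0.0, -0.1, -6.0]
gripper_width: 34.1
grasp_force: 61.2
clock: 44.8
position: [547.1, -112.9, 177.7]
ee_rot: [0.729, -0.685, 0.0, -0.0]
contact_force: [-1.2, 0.0, -2.8]
gripper_width: 34.3
grasp_force: 61.2
```

```bash

python3 -m pendant '[[0,0,0.0005,0,0,0,0.02],[0,0,0,0,0,0,0.02]]'
python3 -m pendant '[[0,0,0,0,0,0,0.04],[0,0,0,0,0,0,0.05],[0,0,0,0,0,0,0.065],[0,0,0,0,0,0,0.065],[0,0,-0.01,0,0,0,0.065],[0,0,-0.02,0,0,0,0.065],[0,0,-0.03,0,0,0,0.065],[0,0,-0.02,0,0,0,0.065],[0,0,0,0,0,0,0.065]]'
python3 -m pendant '[[0.02,0.01,0,0,0,0,0.065],[0.03,0.02,0,0,0,0,0.065],[0.03,0.02,0,0,0,0,0.065],[0.03,0.02,0,0,0,0,0.065],[0.03,0.02,0,0,0,0,0.065],[0.03,0.02,0,0,0,0,0.065],[0.03,0.02,0,0,0,0,0.065],[0.03,0.02,0,0,0,0,0.065],[0.02,0.01,0,0,0,0,0.065],[0,0,0,0,0,0,0.065],[0,0,0,0,0,0,0.065]]'
python3 - <<'E'
from h import *
d=snap('side','s10');t=snap('top','t10')
def crop(im,a,b):return cv2.resize(im[a:a+180,b:b+190],None,fx=2,fy=2,interpolation=2)
cv2.imwrite('pics/c10.png',np.hstack([crop(d['image'],110,200),crop(t['image'],80,215)])[:,:,::-1])
for n,new in(('side0',d),('top0',t)):
    old=cv2.imread(f'pics/{n}.png'); nw=new['image'][:,:,::-1].copy(); print(n,np.abs(old.astype(int)-nw)[100:270,220:370].mean().round(2))
    o=old if n=='top0' else old
    for nm,p in(('can',(540,-14,172)),('hub',(546.5,-113,172)),('whl',(534,85,172))):
        u,v=map(int,proj(new,p)); T=o[v-12:v+14,u-13:u+14]; r=cv2.matchTemplate(nw[v-25:v+27,u-26:u+27],T,cv2.TM_CCOEFF_NORMED); _,mx,_,l=cv2.minMaxLoc(r); print(nm,'shift px',l[0]-13,l[1]-13,round(mx,2))
E
```

```text
clock: 45.0
position: [547.1, -113.0, 177.6]
ee_rot: [0.729, -0.685, 0.0, -0.0]
contact_force: [-3.4, 0.9, 1.6]
gripper_width: 34.0
grasp_force: 61.5
clock: 45.9
position: [549.0, -113.0, 261.0]
ee_rot: [0.729, -0.684, 0.003, -0.003]
contact_force: [1.1, -0.7, -0.1]
gripper_width: 64.9
grasp_force: 0.0
clock: 47.0
position: [402.6, -372.4, 256.0]
ee_rot: [0.728, -0.685, -0.001, 0.0]
contact_force: [-0.4, 0.4, 0.5]
gripper_width: 64.9
grasp_force: 0.0
side0 5.19
can shift px 0 0 0.99
hub shift px 0 0 0.98
whl shift px 0 0 0.68
top0 10.95
can shift px -1 0 0.98
hub shift px 0 0 0.99
whl shift px 0 0 1.0
```

View pics/c10.png

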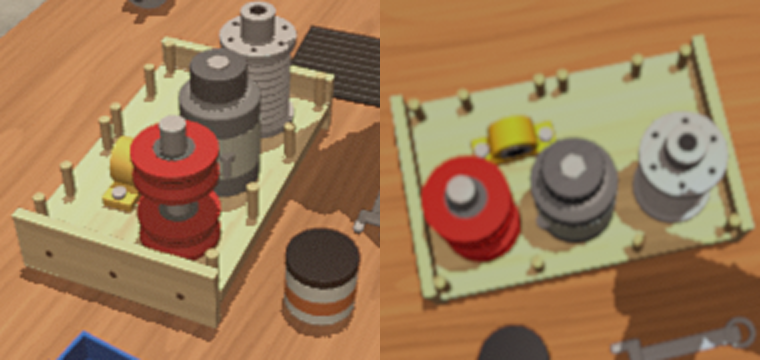

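The crops show all three parts upright, and template matching puts each within 1 pixel of its start. The pillow block looks undisturbed, so I hand in.

```bash
python3 -c "
from h import *;print(arm.job_done())"
```

```text
the job is handed in; nothing more can be done
None
```

I handed the job in at about 47 s: the bracket stands in the blue tray, the canister and spring hub are back upright within about a pixel of where they stood, and the last pictures show nothing else disturbed; the judge's verdict was not returned.

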